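Roll a herb jar home behind the keeper of a jar rack with a spatula

ROBOT

A 7-joint arm with a two-finger parallel gripper is mounted at the origin on a cart in front of the work surface, level with it; the furniture and walls round the work are solid. World frame = base frame: x ahead of the robot, y to its left, z up, the work surface at z = 0. Lengths are in m, angles in rad, forces in N, time in s.
With the tool pointing down it reaches from about 0.375 to 0.925 m from the base axis. Payload 3.1 kg.
Tool frame: the origin (TCP) lies between the finger pads; the fingertips stand 19 mm ahead of it and the grasp point (between the pads) is the TCP; z points along the fingers, y is the line along which they close (so a half turn about z gives the same grasp; the last joint's range is limited). The gripper opens to 85 mm and grips with 20 to 120 N. Pads are 22 mm wide; open, the fingers measure 114 mm over their backs; the gripper's body (76 mm by 85 mm) begins 54 mm behind the grasp point. The pads swing forward as they close: fully open they stand 13 mm farther back than shut.
Start: joints at [-1.436, 0.383, 0.044, 1.598, -0.018, 1.161, -0.05], TCP at [0.15, 0.632, 0.25] pointing down, gripper open.
Joint ranges: [-2.61, 2.61], [-0.41, 2.15], [-1.48, 1.57], [0, 2.5], [-1.57, 4.71], [0.05, 1.97], [-2.85, 2.85]. Speed limits (rad/s): [2.79, 2.79, 3.14, 3.14, 3.14, 3.14, 3.14].

INTERFACE

Orientations are given as a unit quaternion [x, y, z, w].
In Python, from bench import move_ptp, movel, move_j, move_gripper, pause, inverse_kinematics, read_camera, camera_params, MotionError, sign_off, look_for, tip_of, read_time_s, read_qpos, read_joint_vel, read_effort, read_eef_pos, read_tcp_rot, read_ft_force, read_ft_torque, read_finger_gap, read_grasp_force gives the robot as it stands. Calls block until the motion is done:
- move_ptp(position, orientation): joint-space move of the TCP to a pose.
- movel(position, orientation=None, speed=0.15): straight line of the TCP; orientation=None keeps the orientation; speed is the mean speed in m/s.
- move_j(angles): joint-space move.
- move_gripper(opening, effort=None): finger opening in m; effort is the grip in N (None keeps the last); returns when the fingers have stopped.
- pause(seconds).
- inverse_kinematics(position, orientation): joint angles nearest the present ones, or None.
- read_camera(name): name is "scene" or "top" or "wrist"; returns the picture (384x512x3 uint8, red, green, blue); there is no depth.
- camera_params(name): a dict with "K" (3x3 intrinsics, pixels), "camera_from_world" (4x4, takes a point from world to camera coordinates). Camera axes: x right, y down, z forward; pixel columns grow to the right and rows downward; lengths in m; the calibration is good to about 2 mm. A picture is of the moment at which its call begins: read the wrist's pose just before it. camera_params takes no time and is no camera call; for the wrist camera it gives the pose at the moment of the call.
A pose or a line that the arm cannot do raises MotionError and nothing moves.
- sign_off(): hands the job in; it is judged then, once.
Trained networks look in the newest picture that a camera, given by its name, has taken for a name from the list of things; names that differ only in an ending like _2 or _b are one class to them, and where a whole thing is asked for, a point or a joint stands for the part that bears it (a point fixed in the world has none). Each returns a list of dicts, best first, with "confidence" (0 to 1); they miss things now and then, are a little off and sometimes report something else, mostly with a low value. They report only what shows in the picture. A call takes as long as a camera call. They do not tell look-alikes from the thing itself.
- look_for(camera, name): "at" ([column, row] in pixels, amid what is visible of it).
- tip_of(camera, name): "at" ([column, row] in pixels: a listed point, or the origin of a listed thing).
Readings, each from a call of its own:
- read_time_s(): time.
- read_qpos(): joint angles.
- read_joint_vel(): joint speeds.
- read_effort(): joint torques, N m.
- read_eef_pos(): TCP position.
- read_tcp_rot(): TCP orientation.
- read_ft_force(): force on the tool from outside, world axes, zero at the start.
- read_ft_torque(): the same for the moment, N m.
- read_finger_gap(): finger opening in m.
- read_grasp_force(): force on a finger pad.
Only numpy, scipy, OpenCV 4.12 (cv2) and the standard library are available. Lean on these libraries where they do the work, as an engineer would, in place of code of your own. Each camera call takes 0.05 s, during which the arm holds its last target. There are 200 camera calls.

TASK

A glass herb jar lies at the open end of the small wooden jar rack. Pick up the wooden spatula and, pushing gently with its blade and not touching the jar with the gripper, roll the jar in under the deck and press it into the sprung cushion until the two keeper prongs have dropped behind it and hold it there. Then lay the spatula flat on the dark stove cover again, clear of the rack, and leave the other things where they stand.

Things in the scene. Friction and masses are not known exactly. Their poses are not given: they have to be found in the camera images.
- jar_rack: pale wooden jar rack, 250 x 129 mm, 107 mm high over its guard rail, fixed on a dark wooden stove cover (top at z = 0.034). One lane with a slatted deck over its inner part. Origin: centre of its underside; +x runs along the lane from the open loading end inwards, z up. Lane floor: level, 16 mm above the origin, 113 mm wide between the side rails
- lane_mouth (a point): fixed point of the rack: the lane's open end, mid-width, on the floor (rack x = -125 mm). The loading end runs from here to the deck: open above, side rails 20 mm above the floor, a front lip 4 mm above it at x = -124 to -118 mm. The blade goes in here, over the lip
- deck_edge (a point): fixed point of the rack: front edge of the deck, mid-width, on its underside, 58 mm above the lane floor (rack x = -35 mm). The deck runs from here to x = +125 mm, top 82 mm above the rack's origin, dark guard rail to 107 mm. No gripper fits under it, but the spatula does
- keeper_slot (a point): fixed point of the rack (x = +35 mm), middle of the keeper's slot, at axle height, 52 mm above the floor. The keeper is clamped anywhere within 15 mm of it; where is not reported. Its two red prongs hang at y = -41 and +41 mm to 30 mm above the floor; the blade passes between them. Slick and weakly sprung, they swing inwards only; less than 2 N takes the jar under them
- lane_end (a point): fixed point of the rack (x = +110 mm), on the floor behind the cushion, a sprung pad on the keeper. The jar meets it with its middle 18 mm past the prongs: 2 N, rising to 4.6 N at a hard stop 13 mm on. Only in the last 2.5 mm do the prongs drop behind the jar; let go sooner, it comes back. Friction adds about 1 N: push at 15 mm/s or less until about 7 N is felt, then stop
- herb_jar: glass herb jar with a black cap, 41 mm in diameter, 105 mm long, 80 to 150 g, lying across the lane so that it rolls along it. Glass: press it with less than 20 N and roll it slower than 0.3 m/s. Origin: centre of its base; its z axis runs to the cap, level and across the lane
- jar_mid (a point): the middle of the herb jar, on its axis, 20.4 mm above the lane floor. It starts 30 to 60 mm in from the lane's mouth, up to 0.07 rad askew. Once held by the prongs it rests about 19 mm past them (rack x = +39 to +69 mm), the cushion pressing it on them with 2 N
- spatula: flat wooden spatula, 255 mm long, 90 g, lying on the stove cover. Origin: on its underside, 145 mm from the blade's edge; +x points to the blade, z up. Handle round, 19 mm wide, 18 mm high, x = -110 to 0 mm. Blade 50 mm wide, 7 mm thick, x = 70 to 145 mm, underside level with the handle's. It balances about 9 mm behind the origin
- spatula_grip (a point): where to grip the spatula: on the handle's axis, 25 mm behind the body's origin, 9 mm above the underside (z = 0.043 as it lies). Take it from above, closing across the handle with 100 N, fingertips just above the cover
- spatula_edge (a point): middle of the blade's straight front edge, 170 mm ahead of spatula_grip, 3.5 mm above the underside (z = 0.0375 as it lies); push the jar with this edge, 15 to 20 mm above the lane floor. The wall at the right of the range is near: the handle ends 85 mm behind the grip
- pepper_jar: bystander: herb jar with a black cap, 41 mm in diameter, 105 mm high, standing on the stove cover beyond the loading end; origin: centre of its base
- bean_tin: bystander: food tin with a red label, 75 mm in diameter, 58 mm high, standing on the stove cover near the rack's closed end; origin: centre of its base
- garlic: bystander: garlic bulb, 56 mm across and high, on the rack's deck, its top at about z = 0.17; origin: centre of its underside
- sill_jar: bystander: small glass jar with a tan lid, 56 mm in diameter, 93 mm high, standing on the stove cover beyond the rack's closed end; origin: centre of its base
Things that resemble listed ones, but are neither listed nor needed, are in the scene too. What is shaped like the herb_jar but yellow is not meant.

How it is judged:
By the outcome, as a careful person would: the job done as asked, in the order asked, and still so for the second after the job is handed in, with the robot touching nothing.
It also fails if it takes over 72 s, if anything falls off the work surface, if the arm or the gripper's body presses on something with over 40 N, if the wrist force passes 120 N, or if a joint passes its speed limit or range.

## Working session

There is one attempt and no reset: what is moved stays moved. The work goes in short steps, each a Python script; the robot and the scene stay as the last script left them, time stands still between calls to the robot, and variables do not carry over. Pictures are saved under pics/ and viewed, at most 10 in all, crops included, and the job is handed in when it is done.

```bash
mkdir -p pics; ls; cat > h.py <<'E'
from bench import *
import numpy as np, cv2
from scipy.spatial.transform import Rotation as R
def save(cam,n):
    im=read_camera(cam); cv2.imwrite(f'pics/{n}.png',im[:,:,::-1]); return im
def ray(cam,px,z,P=None):
    P=P or camera_params(cam); K=np.array(P['K']);T=np.array(P['camera_from_world'])
    d=np.linalg.inv(K)@[px[0],px[1],1]; Rm=T[:3,:3]; c=-Rm.T@T[:3,3]; d=Rm.T@d
    return c+d*(z-c[2])/d[2]
def proj(cam,p):
    P=camera_params(cam); K=np.array(P['K']);T=np.array(P['camera_from_world'])
    q=K@(T@np.r_[p,1])[:3]; return q[:2]/q[2]
E
python3 - <<'E'
from h import *
a=save('top','top1'); b=save('scene','sc1')
Z=dict(lane_mouth=.05,deck_edge=.108,keeper_slot=.102,lane_end=.05,jar_mid=.0704,herb_jar=.0704,spatula=.034,spatula_grip=.043,spatula_edge=.0375,pepper_jar=.034,bean_tin=.034,garlic=.116,sill_jar=.034,jar_rack=.034)
for cam in('top','scene'):
  for n,z in Z.items():
    print(cam,n,[(np.round(d['at']).tolist(),round(d['confidence'],2),np.round(ray(cam,d['at'],z),3).tolist()) for d in tip_of(cam,n)[:3]])
print(read_time_s())
cv2.imwrite('pics/both1.png',np.hstack([cv2.resize(x,(800,600)) for x in (a,)])[:,:,::-1])
E
```

```text
pics
top lane_mouth [([287.0, 179.0], 0.78, [0.56, 0.016, 0.05])]
top deck_edge [([257.0, 185.0], 0.62, [0.532, 0.103, 0.108])]
top keeper_slot [([234.0, 196.0], 0.59, [0.502, 0.165, 0.102])]
top lane_end [([211.0, 211.0], 0.74, [0.466, 0.231, 0.05])]
top jar_mid [([278.0, 182.0], 0.93, [0.548, 0.044, 0.07]), ([118.0, 262.0], 0.59, [0.322, 0.478, 0.07])]
top herb_jar [([286.0, 198.0], 0.6, [0.501, 0.022, 0.07])]
top spatula [([170.0, 213.0], 0.7, [0.461, 0.35, 0.034]), ([344.0, 206.0], 0.67, [0.487, -0.149, 0.034]), ([235.0, 196.0], 0.34, [0.513, 0.164, 0.034])]
top spatula_grip [([168.0, 214.0], 0.68, [0.459, 0.355, 0.043]), ([348.0, 203.0], 0.57, [0.495, -0.16, 0.043])]
top spatula_edge [([299.0, 232.0], 0.85, [0.409, -0.019, 0.038])]
top pepper_jar [([287.0, 179.0], 0.62, [0.564, 0.015, 0.034]), ([293.0, 139.0], 0.57, [0.686, -0.004, 0.034])]
top bean_tin [([205.0, 275.0], 0.63, [0.287, 0.245, 0.034])]
top garlic [([218.0, 195.0], 0.65, [0.503, 0.207, 0.116]), ([289.0, 137.0], 0.38, [0.667, 0.014, 0.116])]
top sill_jar [([171.0, 213.0], 0.86, [0.463, 0.347, 0.034]), ([278.0, 184.0
[... 563 characters left out ...]
0], 0.74, [0.436, 0.325, 0.07]), ([124.0, 186.0], 0.67, [0.295, 0.423, 0.07])]
scene herb_jar [([133.0, 192.0], 0.85, [0.298, 0.386, 0.07])]
scene spatula [([319.0, 262.0], 0.57, [0.479, -0.14, 0.034])]
scene spatula_grip [([294.0, 212.0], 0.65, [0.566, 0.018, 0.043])]
scene spatula_edge [([262.0, 254.0], 0.65, [0.4, -0.017, 0.037])]
scene pepper_jar [([325.0, 193.0], 0.64, [0.694, 0.006, 0.034])]
scene bean_tin [([161.0, 228.0], 0.93, [0.284, 0.247, 0.034])]
scene garlic [([230.0, 177.0], 0.85, [0.492, 0.187, 0.116])]
scene sill_jar [([184.0, 176.0], 0.61, [0.466, 0.37, 0.034])]
scene jar_rack [([251.0, 204.0], 0.68, [0.515, 0.133, 0.034]), ([236.0, 182.0], 0.56, [0.553, 0.228, 0.034])]
1.5
```

View pics/both1.png

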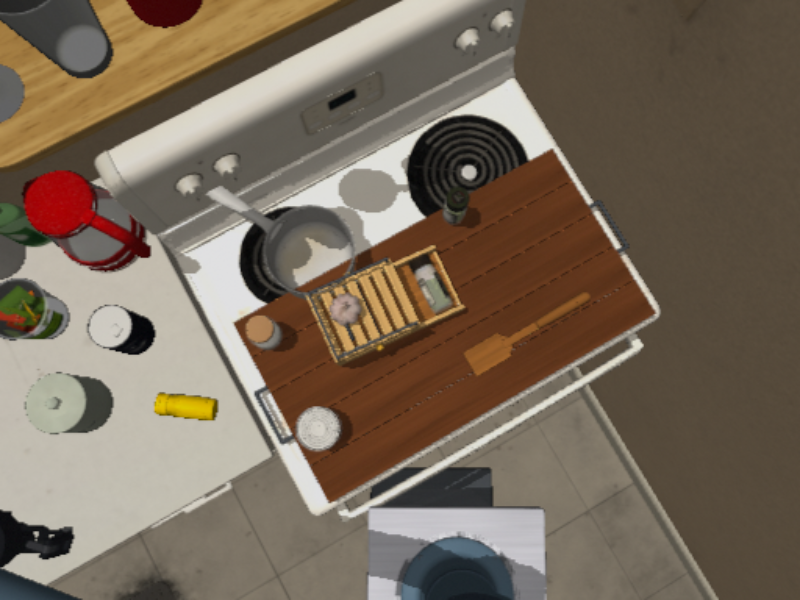

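View pics/sc1.png

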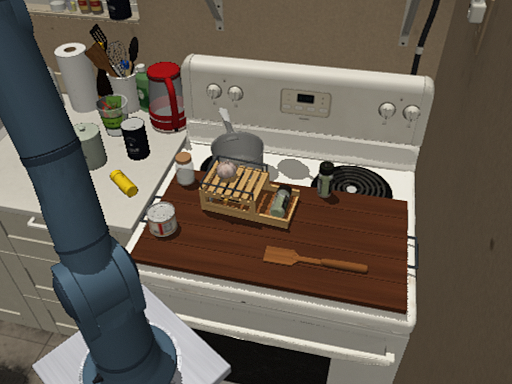

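The top view shows the spatula with its blade edge near px (301,232) and its handle running right and away. The rack mouth is at (287,179), with the jar lying across it. The wall is on the right in the scene view. Next I hover over the spatula for a close look.

```bash
cat >> h.py <<'E'
def Q(yaw,pitch=0):  # tool down, tool x along yaw
    return (R.from_euler('z',yaw)*R.from_euler('x',np.pi)).as_quat()
E
python3 - <<'E'
from h import *
T=np.array(camera_params('wrist')['camera_from_world']); c=-T[:3,:3].T@T[:3,3]
M=R.from_quat(read_tcp_rot()).as_matrix(); print('cam in tool',M.T@(c-read_eef_pos()),'\n',M.T@T[:3,:3].T)
psi=np.deg2rad(121); u=np.array([np.cos(psi),np.sin(psi)])
lane=np.deg2rad(113)
g=np.array([.495,-.16])
for f in (0,np.pi):
  for p,y in (((*g,.25),psi),((*g,.045),psi),((.635,-.16,.15),lane),((.56,.02,.076),lane)):
    q=inverse_kinematics(p,Q(y+f)); print(f,p,None if q is None else np.round(q,2))
E
```

```text
cam in tool [ 0.07928379 -0.00132975 -0.12456513] 
 [[ 6.28923274e-04 -9.51185831e-01 -3.08618080e-01]
 [ 9.99999004e-01  2.08229299e-04  1.39608764e-03]
 [-1.26367546e-03 -3.08618651e-01  9.51185014e-01]]
0 (np.float64(0.495), np.float64(-0.16), 0.25) [-0.67  0.2   1.02  1.94 -0.2   1.1   0.97]
0 (np.float64(0.495), np.float64(-0.16), 0.045) [-0.4   0.55  0.75  2.07 -0.57  0.73  1.26]
0 (0.635, -0.16, 0.15) [-0.49  0.68  0.94  1.7  -0.62  1.08  1.05]
0 (0.56, 0.02, 0.076) [-0.67  0.53  0.68  1.97 -0.46  0.81  0.67]
3.141592653589793 (np.float64(0.495), np.float64(-0.16), 0.25) [-0.91  0.43  1.41  1.95 -0.46  1.16 -1.92]
3.141592653589793 (np.float64(0.495), np.float64(-0.16), 0.045) [-0.76  1.09  1.36  2.08 -1.22  1.17 -1.4 ]
3.141592653589793 (0.635, -0.16, 0.15) [-0.66  1.01  1.37  1.71 -1.03  1.33 -1.82]
3.141592653589793 (0.56, 0.02, 0.076) [-1.07  1.05  1.36  1.98 -1.14  1.2  -1.96]
```

```bash
python3 - <<'E'
from h import *
move_ptp((.51,-.03,.33),Q(np.deg2rad(115))); pause(.2)
P=camera_params('wrist'); a=save('wrist','w1')
Z=dict(lane_mouth=.05,deck_edge=.108,keeper_slot=.102,jar_mid=.0704,herb_jar=.0704,spatula=.034,spatula_grip=.043,spatula_edge=.0375,jar_rack=.034)
for n,z in Z.items():
    print(n,[(np.round(d['at']).tolist(),round(d['confidence'],2),np.round(ray('wrist',d['at'],z,P),4).tolist()) for d in tip_of('wrist',n)[:2]])
print(read_time_s(), read_ft_force())
E
```

```text
lane_mouth [([304.0, 148.0], 0.78, [0.565, 0.0131, 0.05]), ([307.0, 51.0], 0.63, [0.5089, 0.1289, 0.05])]
deck_edge [([322.0, 79.0], 0.87, [0.5333, 0.0974, 0.108])]
keeper_slot [([321.0, 11.0], 0.6, [0.4994, 0.1596, 0.102])]
jar_mid [([310.0, 121.0], 0.91, [0.5504, 0.0505, 0.0704])]
herb_jar [([270.0, 124.0], 0.83, [0.5033, 0.0245, 0.0704])]
spatula [([213.0, 212.0], 0.71, [0.4824, -0.1435, 0.034]), ([268.0, 119.0], 0.3, [0.5003, 0.0278, 0.034])]
spatula_grip [([211.0, 231.0], 0.69, [0.4929, -0.1726, 0.043])]
spatula_edge [([198.0, 123.0], 0.79, [0.4089, -0.0209, 0.0375])]
jar_rack [([302.0, 147.0], 0.73, [0.5645, 0.0128, 0.034])]
4.875 [-0.37057632 -0.88824824  0.30986479]
```

View pics/w1.png

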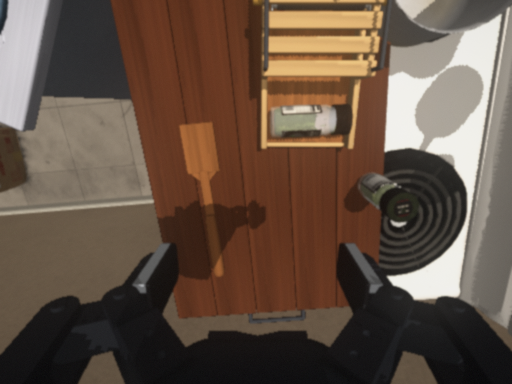

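```bash
python3 - <<'E'
from h import *
a=cv2.imread('pics/w1.png'); c=a[60:160,250:390]; s=a[110:290,160:240]
o=np.zeros((600,800,3),np.uint8); c=cv2.resize(c,None,fx=4,fy=4,interpolation=2); o[:400,:560]=c
s=cv2.resize(s,None,fx=3,fy=3,interpolation=2); o[:540,560:800]=s
cv2.imwrite('pics/w1c.png',o)
E
```

```text
(no output)
```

View pics/w1c.png

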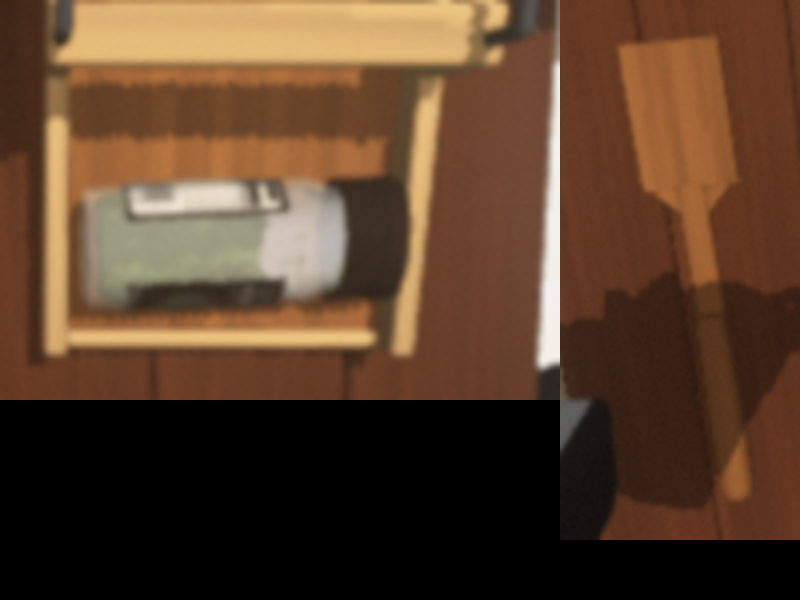

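```bash
python3 - <<'E'
from h import *
A=lambda x,y:((x+.5)/4-.5+250,(y+.5)/4-.5+60)
B=lambda x,y:((x-560+.5)/3-.5+160,(y+.5)/3-.5+110)
f=lambda p,z:ray('wrist',p,z)[:2]
ang=lambda d:np.rad2deg(np.arctan2(d[1],d[0]))
L,Rr=f(A(44,356),.07),f(A(412,356),.07); L2,R2=f(A(48,90),.07),f(A(443,80),.07)
print('mouth',(L+Rr)/2,'width',np.linalg.norm(L-Rr),'yaw from front',ang(L-Rr)+0-90, 'rails',ang(L2-L),ang(R2-Rr), 'far width',np.linalg.norm(L2-R2))
D1,D2=f(A(50,65),.116),f(A(500,65),.116);print('deck',(D1+D2)/2,np.linalg.norm(D1-D2),ang(D1-D2)-90)
J=[f(A(x,y),.0704) for x,y in((80,250),(408,235))];print('jar',J,np.linalg.norm(J[0]-J[1]),ang(J[0]-J[1])-90, ang(J[1]-J[0]))
e=(f(B(618,46),.041)+f(B(717,38),.041))/2; h=f(B(740,500),.043); n=f(B(711,315),.043);n2=f(B(692,200),.04)
print('edge',e,'end',h,np.linalg.norm(e-h),'yaw',ang(e-h),ang(n-h),ang(e-n),ang(e-n2))
u=(e-h)/np.linalg.norm(e-h); print('grip',e-.17*u,h+.085*u)
E
```

```text
mouth [0.56470764 0.01500949] width 0.12862767107814566 yaw from front -244.9912646365131 rails 114.38482735189304 114.6879077969651 far width 0.1282247597747808
deck [0.52704369 0.09674441] 0.12810125556823979 -244.95778436861866
jar [array([0.5021293 , 0.02551877]), array([0.60038269, 0.07680975])] 0.1108354382364007 -242.43419859538594 27.565801404614056
edge [ 0.40693709 -0.02338226] end [ 0.53879247 -0.24727133] 0.2598310165315896 yaw 120.49518156533271 120.31566160146754 120.64106309351409 120.06626487743915
grip [ 0.49320629 -0.16986647] [ 0.49565787 -0.17402922]
```

```bash
cat >> h.py <<'E'
LY=np.deg2rad(115); LU=np.array([np.cos(LY),np.sin(LY)]); M=np.array([.5647,.0150])
SY=np.deg2rad(120.4); G=np.array([.4944,-.172])
def lane(s,z,lat=0): # TCP pos with edge s in from the mouth; lat = left offset
    n=np.array([-LU[1],LU[0]]); return (*(M+(s-.170)*LU+lat*n),z)
E
python3 - <<'E'
from h import *
move_ptp((*G,.14),Q(SY)); movel((*G,.054),speed=.1)
print('ft',np.round(read_ft_force(),2),read_eef_pos())
move_gripper(0.0,100); print('gap',read_finger_gap(),read_grasp_force(),np.round(read_ft_force(),2),read_eef_pos())
movel((*G,.18),speed=.12); pause(.2)
print('gap',read_finger_gap(),np.round(read_ft_force(),2),np.round(read_ft_torque(),3),read_eef_pos())
P=camera_params('wrist');save('wrist','w2')
print([(d['at'],d['confidence'],ray('wrist',d['at'],.164,P)) for d in tip_of('wrist','spatula_edge')])
print('expect edge',proj('wrist',np.r_[G+.17*np.array([np.cos(SY),np.sin(SY)]),.164]))
print(read_time_s())
E
```

```text
ft [-0.3  -0.13 -0.29] [ 0.49498206 -0.17232973  0.05453202]
gap 0.0167988845270685 98.68700623512268 [-0.91  1.02  5.83] [ 0.49461265 -0.17208577  0.05454176]
gap 0.0166581101156409 [-0.55  0.25 -1.32] [ 0.027  0.018 -0.008] [ 0.49387919 -0.1719461   0.17932097]
[]
expect edge [ 260.9190569  -148.99050572]
8.9583
```

View pics/w2.png

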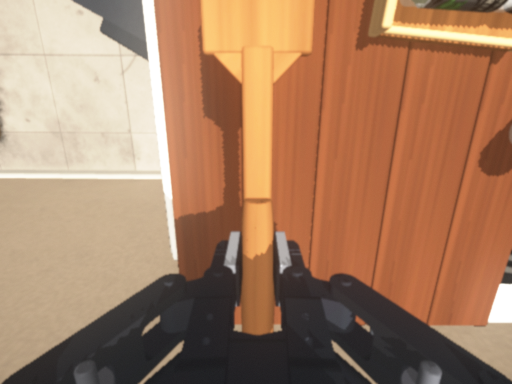

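```bash
python3 - <<'E'
from h import *
e=read_eef_pos()
for p,z in(((258,200),.1775),((208,52),.1665),((309,52),.1665),((258,330),.1775)):
    d=ray('wrist',p,z)-e; print(p,d[:2]@[np.cos(SY),np.sin(SY)],d[:2]@[-np.sin(SY),np.cos(SY)])
q=Q(LY)
move_ptp(lane(.003,.16),q); pause(.2)
print(read_time_s(),read_eef_pos(),np.round(read_ft_force(),2))
a=save('top','t2');b=save('scene','s2')
o=np.zeros((600,800,3),np.uint8);o[:,:400]=cv2.resize(a[130:280,240:340],(400,600))[:,:,::-1];o[:,400:]=cv2.resize(b[150:300,240:340],(400,600))[:,:,::-1]
cv2.imwrite('pics/c2.png',o)
E
```

```text
(258, 200) 0.03316045824542996 0.0007244505686373006
(208, 52) 0.10010108979173493 0.023333730205731516
(309, 52) 0.10013303307208504 -0.022260423452526896
(258, 330) -0.046348149597995915 0.0006196847961982981
9.8 [ 0.63414822 -0.13776301  0.16056151] [-0.22  0.09 -0.36]
```

View pics/c2.png

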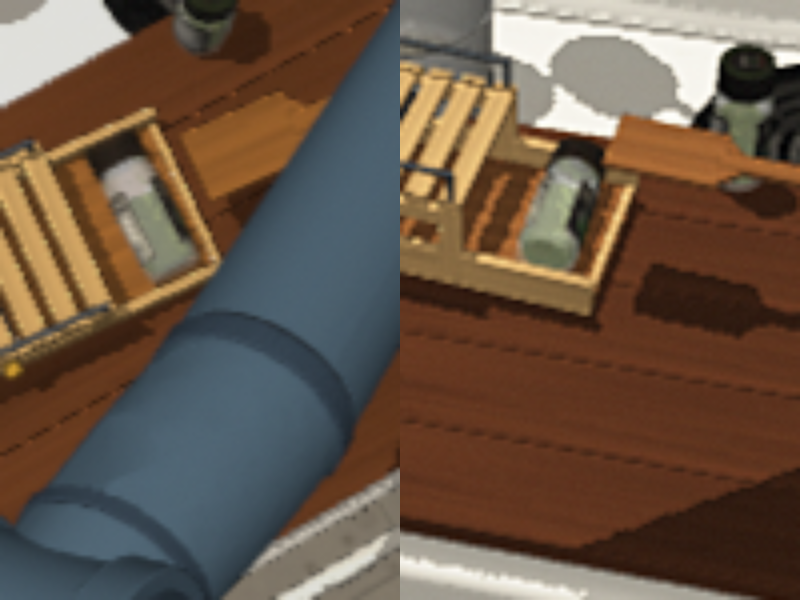

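```bash
sed -i 's/(s-.170)/(s-.175)/' h.py; python3 - <<'E'
from h import *
q=Q(LY)
movel(lane(.001,.16),q); movel(lane(.001,.084),q,speed=.08); pause(.2)
f0=np.array(read_ft_force()); print('f0',f0.round(2))
F=lambda:float(-(np.array(read_ft_force())-f0)[:2]@LU)
def st(s): e=np.array(read_eef_pos()); print(round(s,4),'F',round(F(),2),'Fz',round(read_ft_force()[2]-f0[2],2),'t',round(read_time_s(),2),'lag',round(float((np.array(lane(s,.084))-e)[:2]@LU),4))
for s,v in((.03,.03),(.06,.05),(.09,.05),(.105,.03)):
    movel(lane(s,.084),q,speed=v); st(s)
    if F()>8: break
save('scene','s3');P=camera_params('wrist');save('wrist','w3')
E
python3 - <<'E'
import cv2,numpy as np
a=cv2.imread('pics/s3.png')[140:290,190:340];b=cv2.imread('pics/w3.png')
cv2.imwrite('pics/c3.png',np.hstack([cv2.resize(a,(400,400)),cv2.resize(b,(400,400))]))
E
```

```text
f0 [-0.16 -0.08 -1.49]
0.03 F -0.43 Fz 1.07 t 12.57 lag 0.0003
0.06 F -0.21 Fz 1.0 t 13.32 lag -0.0
0.09 F 0.53 Fz 0.95 t 14.07 lag 0.0001
0.105 F 0.21 Fz 0.15 t 14.72 lag -0.0001
```

View pics/c3.png

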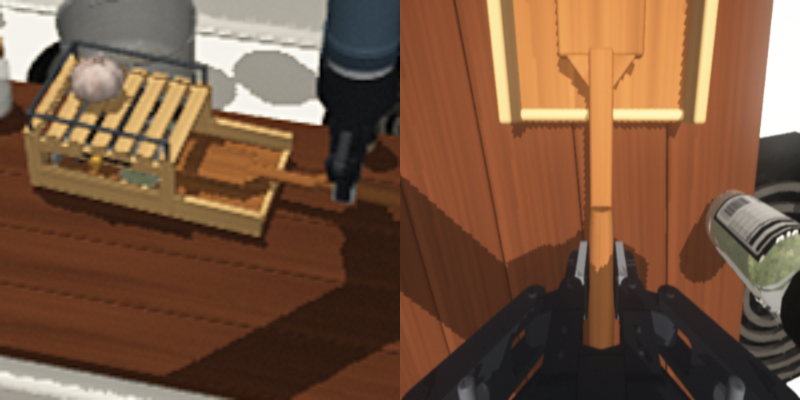

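```bash
python3 - <<'E'
from h import *
q=Q(LY); f0=np.array([-.16,-.08,-1.49])
F=lambda:float(-(np.array(read_ft_force())-f0)[:2]@LU)
s=.105; log=[]
while s<.195:
    d=.0025 if F()<2.5 else .001
    s+=d; movel(lane(s,.084),q,speed=.010); f=F(); e=np.array(read_eef_pos())
    a=float((e[:2]-M)@LU+.175); log.append((round(s,4),round(a,4),round(f,2)))
    if f>6.8: break
print(log, read_time_s(), np.round(np.array(read_ft_force())-f0,2))
E
```

```text
[(0.1075, 0.1076, -0.65), (0.11, 0.1101, -0.18), (0.1125, 0.1126, 0.46), (0.115, 0.1152, 0.12), (0.1175, 0.1176, 0.04), (0.12, 0.1201, -0.35), (0.1225, 0.1227, -0.52), (0.125, 0.1251, -0.17), (0.1275, 0.1277, -0.05), (0.13, 0.1302, -0.04), (0.1325, 0.1328, -0.56), (0.135, 0.1353, -0.93), (0.1375, 0.1377, 0.17), (0.14, 0.1403, 0.53), (0.1425, 0.1427, -0.85), (0.145, 0.1453, -0.54), (0.1475, 0.1478, 0.01), (0.15, 0.1503, 0.27), (0.1525, 0.1528, -0.54), (0.155, 0.1552, -1.05), (0.1575, 0.1578, 0.42), (0.16, 0.1602, 0.22), (0.1625, 0.1624, 0.55), (0.165, 0.164, 2.7), (0.166, 0.1657, 2.76), (0.167, 0.167, 3.19), (0.168, 0.168, 4.16), (0.169, 0.169, 4.32), (0.17, 0.17, 4.48), (0.171, 0.171, 3.89), (0.172, 0.1719, 5.17), (0.173, 0.1729, 4.57), (0.174, 0.1738, 4.54), (0.175, 0.1747, 4.57), (0.176, 0.1756, 5.46), (0.177, 0.1756, 7.16)] 27.4167 [ 3.41 -6.31  0.85]
```

```bash
python3 - <<'E'
from h import *
q=Q(LY); f0=np.array([-.16,-.08,-1.49])
F=lambda:float(-(np.array(read_ft_force())-f0)[:2]@LU)
s=.177; log=[]
for i in range(8):
    s-=.001; movel(lane(s,.084),q,speed=.010); log.append((round(s,4),round(F(),2)))
print(log)
for s in (.160,.1):
    movel(lane(s,.084),q,speed=.04)
    print(s,F())
a=save('scene','s4');b=save('top','t4')
print([(d['at'],d['confidence'],ray('scene',d['at'],.0704)) for d in tip_of('scene','jar_mid')])
print('expect',proj('scene',np.r_[M+LU*.19,.0704]),read_time_s())
o=np.hstack([cv2.resize(a[160:230,190:310],(400,400)),cv2.resize(b[160:250,190:290],(400,400))]);cv2.imwrite('pics/c4.png',o[:,:,::-1])
E
```

```text
[(0.176, 5.75), (0.175, 4.57), (0.174, 3.35), (0.173, 3.29), (0.172, 2.41), (0.171, 2.46), (0.17, 3.31), (0.169, 2.52)]
0.16 0.49438924180074423
0.1 -0.7138538795228635
[([231.9, 193.4], 0.55, array([0.48305762, 0.17359483, 0.0704    ])), ([120.6, 183.1], 0.46, array([0.29627987, 0.4424857 , 0.0704    ]))]
expect [228.85941151 190.94433345] 31.5917
```

View pics/c4.png

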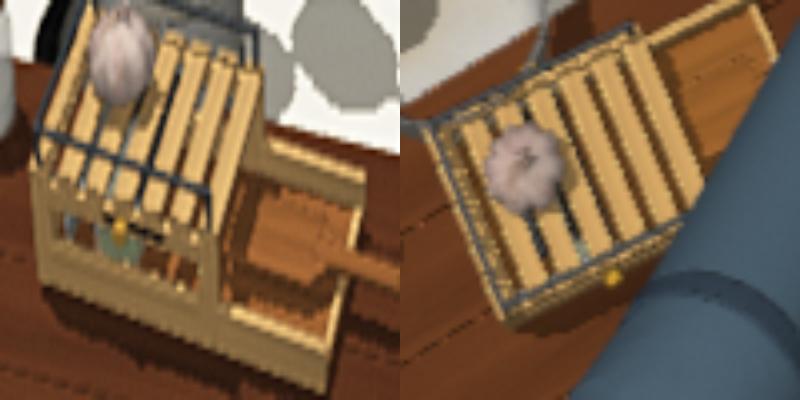

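```bash
python3 - <<'E'
from h import *
read_camera('scene'); a=save('scene','s5')
print([(d['at'],round(d['confidence'],2),ray('scene',d['at'],.0704)) for d in tip_of('scene','jar_mid')+look_for('scene','herb_jar')])
for n,p in dict(jar=(.1844,0,.0704),capL=(.1844,.0525,.0704),prongL_tip=(.1654,.041,.08),prongL_top=(.1654,.041,.102),prongR_tip=(.1654,-.041,.08)).items():
    nn=np.array([-LU[1],LU[0]]); print(n,proj('scene',np.r_[M+LU*p[0]+nn*p[1],p[2]]).round(1))
c=cv2.imread('pics/s3.png')
f=lambda x:cv2.resize(x[175:220,197:257],(800,300) if 0 else (400,300),interpolation=cv2.INTER_CUBIC)
cv2.imwrite('pics/c5.png',np.vstack([cv2.resize(a[178:218,197:257][:,:,::-1],(800,400),interpolation=2),]))
E
```

```text
[([230.6, 188.4], 0.5, array([0.49517543, 0.19122869, 0.0704    ])), ([265.0, 186.9], 0.39, array([0.56550029, 0.12372719, 0.0704    ])), ([123.8, 185.5], 0.36, array([0.29648999, 0.42683734, 0.0704    ])), ([222.6, 201.9], 0.51, array([0.44170501, 0.16786049, 0.0704    ]))]
jar [230.7 191.3]
capL [223.9 203.7]
prongL_tip [231.7 199.9]
prongL_top [231.3 193.9]
prongR_tip [241.9 180.9]
```

View pics/c5.png

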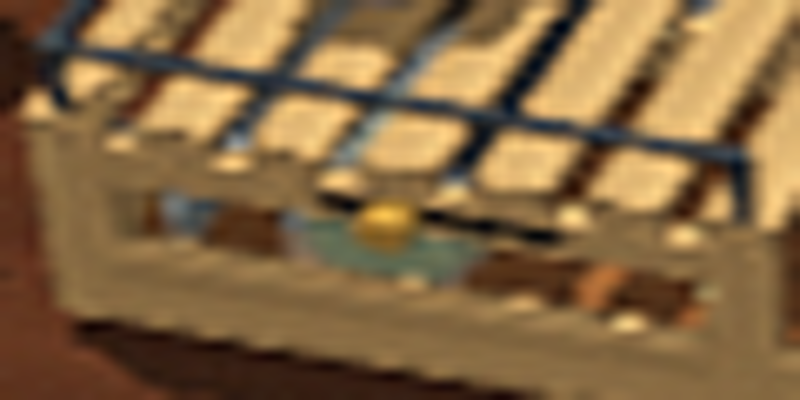

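```bash
python3 - <<'E'
from h import *
nn=np.array([-LU[1],LU[0]])
def fr(cam,p,z): d=ray(cam,p,z)[:2]-M; return (d@LU).round(4),(d@nn).round(4)
for cam,f in(('top','top1'),('scene','s5'),('scene','sc1')):
    a=cv2.imread(f'pics/{f}.png').astype(int); x0,y0=(238,217) if cam=='top' else (217,193)
    c=a[y0:y0+12,x0:x0+20]; m=(c[:,:,2]>190)&(c[:,:,0]<110)&(c[:,:,1]>110); ys,xs=np.nonzero(m)
    if len(xs): p=(xs.mean()+x0,ys.mean()+y0); print(cam,p,len(xs),fr(cam,p,.102),fr(cam,p,.095))
# rack frame check in both cameras: rail front corner (outer) left, z=.07
for cam in('top','scene'):
    for s,l,z in((0,.0645,.07),(0,-.0645,.07),(.25,.0645,.034),(.09,.0645,.116)): print(cam,(s,l,z),proj(cam,np.r_[M+s*LU+l*nn,z]).round(1))
print(fr('scene',(197+300/13.33,178+24),.0704),fr('scene',(197+480/13.33,178+26),.0704))
E
```

```text
top (np.float64(242.71428571428572), np.float64(220.28571428571428)) 7 (np.float64(0.1686), np.float64(0.064)) (np.float64(0.1684), np.float64(0.0633))
scene (np.float64(226.86666666666667), np.float64(195.2)) 15 (np.float64(0.1751), np.float64(0.0493)) (np.float64(0.1782), np.float64(0.0424))
scene (np.float64(230.23076923076923), np.float64(194.73076923076923)) 26 (np.float64(0.1671), np.float64(0.0448)) (np.float64(0.1701), np.float64(0.0379))
top (0, 0.0645, 0.07) [297.7 196.9]
top (0, -0.0645, 0.07) [278.3 156.2]
top (0.25, 0.0645, 0.034) [217.  234.8]
top (0.09, 0.0645, 0.116) [269.3 207.8]
scene (0, 0.0645, 0.07) [287.9 221.6]
scene (0, -0.0645, 0.07) [300.3 190. ]
scene (0.25, 0.0645, 0.034) [201.4 211. ]
scene (0.09, 0.0645, 0.116) [255.  201.8]
(np.float64(0.1985), np.float64(0.0498)) (np.float64(0.1603), np.float64(0.046))
```

```bash
python3 - <<'E'
from h import *
nn=np.array([-LU[1],LU[0]])
for cam,f0_,f1 in(('top','top1','t4'),('scene','sc1','s5')):
    A=cv2.imread(f'pics/{f0_}.png').astype(int);B=cv2.imread(f'pics/{f1}.png').astype(int)
    D=np.abs(A-B).sum(2)>40
    for lat in(.04,.02,0,-.02,-.04):
        row=''
        for s in np.arange(.130,.240,.002):
            p=proj(cam,np.r_[M+s*LU+lat*nn,.0904]).round().astype(int); row+='#' if D[p[1],p[0]] else '.'
        print(cam,lat,row)
print('cols start .130, step .002; rest centre .1844 =col 27')
E
```

```text
top 0.04 .........................####..........................
top 0.02 .........................###.........##................
top 0 ..........................#............................
top -0.02 .......................................................
top -0.04 .......................................................
scene 0.04 .....###.....###..###...###...####..#..#..####..#..#..#
scene 0.02 ########...########...######################...########
scene 0 #######...#########....######.#####.########...########
scene -0.02 #######...#########...######..###...####........#######
scene -0.04 #########.##########...##.#..#..##.####################
cols start .130, step .002; rest centre .1844 =col 27
```

```bash
python3 - <<'E'
from h import *
q=Q(LY); f0=np.array([-.16,-.08,-1.49])
F=lambda:float(-(np.array(read_ft_force())-f0)[:2]@LU)
movel(lane(.155,.084),q,speed=.05); s=.155;log=[];print('free',F())
while s<.182:
    s+=.0015; movel(lane(s,.084),q,speed=.012); log.append((round(s,4),round(F(),2)))
    if F()>8: break
print(log)
movel(lane(.160,.084),q,speed=.02)
movel(lane(.1,.084),q,speed=.08); pause(.3)
a=save('scene','s6'); b=save('top','t6')
for o,n,(x0,x1,y0,y1) in(('s5',a,(205,250,180,215)),('t4',b,(200,262,170,235))):
    O=cv2.imread(f'pics/{o}.png')[:,:,::-1].astype(int); D=np.abs(O-n).sum(2)[y0:y1,x0:x1]; print(o,D.max(),(D>40).sum())
print(read_time_s())
E
```

```text
free 0.858903854629753
[(0.1565, -0.55), (0.158, 0.46), (0.1595, -0.06), (0.161, -0.9), (0.1625, 0.23), (0.164, 1.53), (0.1655, 2.79), (0.167, 3.08), (0.1685, 3.68), (0.17, 4.13), (0.1715, 5.05), (0.173, 5.47), (0.1745, 5.12), (0.176, 5.28), (0.1775, 7.69), (0.179, 8.3)]
s5 29 0
t4 135 16
39.8417
```

```bash
python3 - <<'E'
from h import *
q=Q(LY)
movel(lane(0,.084),q,speed=.1); movel(lane(-.003,.16),q,speed=.12)
move_ptp((*G,.15),Q(SY)); movel((*G,.062),speed=.1); f=np.array(read_ft_force())
z=.062
while z>.0542:
    z-=.001; movel((*G,z),speed=.02)
    if read_ft_force()[2]-f[2]>4: break
print('z',z,np.round(np.array(read_ft_force())-f,2))
move_gripper(.05); pause(.2); move_gripper(.085); movel((*G,.2),speed=.12)
move_ptp((.40,-.1,.33),Q(SY)); pause(.3)
a=save('scene','s7');b=save('top','t7'); print(read_time_s(),read_finger_gap(),read_ft_force())
o=np.hstack([cv2.resize(a[140:300,190:400],(400,400)),cv2.resize(b[120:270,180:400],(400,400))]);cv2.imwrite('pics/c7.png',o[:,:,::-1])
O=cv2.imread('pics/s6.png')[:,:,::-1].astype(int); D=np.abs(O-a).sum(2)[180:215,205:250]; print(D.max(),(D>40).sum())
E
```

```text
z 0.05399999999999999 [-1.65  1.64  6.53]
49.0083 0.08528769021334238 [-0.50355654 -0.45666989  1.16377213]
34 0
```

View pics/c7.png

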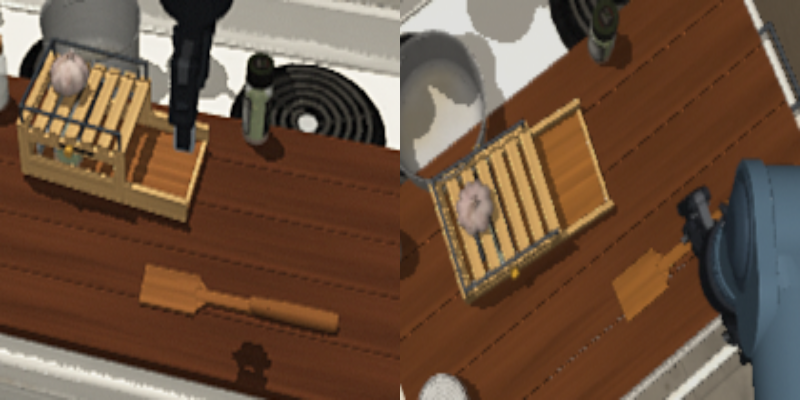

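The spatula lies flat in its old place, the jar is in under the deck and hasn't moved, and the bystanders are where they were. I'm handing the job in.

```bash
python3 -c "
from bench import *
print(sign_off(), read_time_s())"
```

```text
the job is handed in; nothing more can be done
the job is handed in; nothing more can be done
```

I rolled the jar in under the deck and pressed it to the cushion's hard stop twice (about 7 N, then 8 N); it came to rest in the same place both times, so it appears held, though I couldn't see the prongs themselves; the spatula is back flat on the stove cover clear of the rack, and I handed the job in at about 49 s.

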